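# Show the batch plate to the scanner

## Robot

A 7-joint arm with a two-finger parallel gripper is mounted at the origin on the work surface. World frame = base frame: x ahead of the robot, y to its left, z up, the work surface at z = 0. Lengths are in m, angles in rad, forces in N, time in s.
With the tool pointing down it reaches from about 0.425 to 0.95 m from the base axis. Payload 4.7 kg.
Tool frame: the origin (TCP) lies at the very end of the fingers, on their centre line; the grasp point (between the pads) lies 19 mm behind it; z points along the fingers, y is the line along which they close (so a half turn about z gives the same grasp; the last joint's range is limited). The gripper opens to 87 mm and grips with 3 to 60 N. Pads are 19 mm wide; open, the fingers measure 117 mm over their backs; the gripper's body (75 mm by 190 mm) begins 51 mm behind the grasp point.
Start: joints at [1.165, 0.469, -0.049, 1.532, 0.024, 1.141, -0.082], TCP at [0.248, -0.628, 0.223] pointing down, gripper open.
Joint ranges: [-2.59, 2.59], [-0.33, 1.99], [-1.39, 1.29], [0.1, 2.45], [-1.04, 4.18], [0.21, 1.99], [-2.66, 2.66]. Speed limits (rad/s): [2.57, 2.57, 3.14, 3.14, 3.14, 3.14, 3.14].

## Interface

Orientations are given as [roll, pitch, yaw] about the fixed x, y, z axes, in that order (R = Rz(yaw) Ry(pitch) Rx(roll)).
In Python, from plant import ctrl, get_image gives the robot as it stands.
- The arm moves only by the tool apply_moves, never from a script. Its arguments are lists of equal length, an entry for each row: "gripper": the finger opening in m, from 0 to 0.087; "delta_pos": the shift along the world's x, y, z in m, a list of three; "roll": the turn about the world's z in rad. A call has 1 to 10 rows; each row shifts and turns the commanded pose from where the row before left it; what a row does not reach is not made up. A row lasts 1/12 s, in which the tool goes at most 41.7 mm and 7.16 degrees, less where a joint would pass 70% of its speed; a pose out of reach is approached as far as the arm can. A call with a gripper value outside its range is refused whole. The fingers move at their own pace and stop on an object; the grip force is fixed at half the most. Time passes only in rows, so rows that do not move let the fingers close. It gives the time, the measured TCP pose, the force, the opening and the grip force at its end, in the units of the state.
- ctrl.observe(): the state, without advancing time (a new reading comes with each control period).
- get_image(name): name is "scene" or "top" or "wrist"; returns a dict with "image" (384x512x3 uint8, blue, green, red), "camera_matrix" (3x3 intrinsics, pixels), "rvec" (rotation vector, rad) and "tvec" (3), from world to camera coordinates, as OpenCV has them; the wrist camera has in their place "tool_from_camera" (4x4, takes a point from camera to tool coordinates, whose origin is the TCP and whose axes are the flange's). Camera axes: x right, y down, z forward; pixel columns grow to the right and rows downward; lengths in m; the calibration is good to about 2 mm. A picture is of the moment at which its call begins: read the wrist's pose just before it. There is no depth.
- ctrl.job_done(): hands the job in; it is judged then, once.
The state is a dict: "t": time; "qpos": joint angles; "joint_vel": joint speeds; "tau": joint torques, N m; "eef_pos": TCP position; "tool_rot": TCP orientation; "contact_force": force on the tool from outside, world axes, zero at the start; "moment": the same for the moment, N m; "width": finger opening in m; "finger_force": force on a finger pad.
Only numpy, scipy, OpenCV 4.12 (cv2) and the standard library are available. Lean on these libraries where they do the work, as an engineer would, in place of code of your own. Each camera call takes 0.05 s, during which the arm holds its last target. There are 200 camera calls.

## Task

A stoneware pickle weight has been left on the glass batch plate: lift it off by its knob and stand it upright and wholly on the cork mat. Then find the plate's frosted label end by its notched corner, pick the plate up with the fingers on the clear glass only and hold it level at the scanner, label face up, frosted end pointing straight at the scanner, the label at the reading spot about 8 cm in front of the window. Finish while still holding it there, with the scanner untouched and the spare blank plate and other kitchen things left where they are.

Things in the scene. Friction and masses are not known exactly. Their poses are not given: they have to be found in the camera images.
- plate_mid (a point): batch plate: flat glass plate 130 x 44 x 8 mm (about 110 g) flat on the counter under the weight; point at its centre, half-way up. x along its length to the frosted end, z out of the label face (up at the start). Frosted label: top face of the last 40 mm at the +x end; the rest is clear. A 12 x 12 mm square notch is cut from the frosted end's +y corner; the other corners are whole
- plate_label (a point): centre of the frosted label on the plate's top face, 45 mm from plate_mid along the plate's x; same axes
- plate_clear_end (a point): middle of the short edge of the plate's clear end, on the top face, 65 mm from plate_mid along the plate's -x; same axes
- weight_knob (a point): stoneware pickle weight (about 220 g), 50 mm tall: a disc 64 mm across, 22 mm thick, with a round upright knob on top, 24 mm across, 28 mm tall. It lies on the plate at the start, underside 8 mm above the counter. This point is on its axis half-way up the knob, 36 mm above its underside; z is up
- mat_top (a point): square cork mat fixed to the counter, 140 x 140 x 5 mm; this point is the middle of its top face, x and y along its sides
- scanner: fixed counter-top code scanner, black, 100 x 110 mm foot, 215 mm tall, its head leaning forward; origin under its foot. Its window, in the front of the head, faces along its own -x (tilted 20 degrees down) and its middle is 36 mm in front of the origin and 150 mm above the counter
- read_spot (a point): reading spot of the scanner, an unmarked point in the air 79 mm in front of the middle of its window (115 mm from the scanner's origin along its -x) and 125 mm above the counter; axes as the scanner's
- blank_mid (a point): spare blank: a glass plate of the same size, 130 x 44 x 8 mm, with no notch and no frosting, nothing on it; centre, half-way up. A bystander
- crock: white ceramic crock, 96 mm wide, with a round steel lid, 97 mm tall; origin at its foot. A bystander
- jar: squat clear glass jar, 100 mm wide, 88 mm tall, steel cap; origin at its foot. A bystander
- funnel: yellow plastic funnel standing mouth down, 90 mm wide at the foot, spout up, 105 mm tall; origin at its foot. A bystander
- tiffin: round stainless steel tiffin box with two clip latches, 124 mm wide, 109 mm tall; origin at its foot. A bystander
- spoon: bamboo spoon lying flat between the plates and the scanner, 190 mm long; origin at its foot. A bystander
- katori: small steel bowl, 80 mm wide, 32 mm tall; origin at its foot. A bystander
Not all that is in view belongs to the job. What is shaped like the part that bears plate_mid but blue or orange is not meant.

How it is judged:
By the outcome, as a careful person would: the job done as asked, in the order asked, and still so for the second after the job is handed in, while the arm keeps its last pose, push and grip.
It also fails if it takes over 58 s, if anything falls off the work surface, if the arm or the gripper's body presses on something with over 40 N, if the wrist force passes 120 N, or if a joint passes its speed limit or range.

## Working session

There is one attempt and no reset: what is moved stays moved. The work goes in short steps, Python scripts to look and compute and a tool call to move; the robot and the scene stay as the last step left them, time stands still between calls to the robot, and variables do not carry over. Pictures are saved under pics/ and viewed, at most 10 in all, crops included, and the job is handed in when it is done.

Besides the shell and the picture viewer there is one more tool, called after "Emit:" as name(argument=value, ...) on one line, values as JSON. apply_moves: Moves the arm, as the interface text tells. Its arguments: {"type":"object","properties":{"gripper":{"type":"array"},"delta_pos":{"type":"array"},"roll":{"type":"array"}},"required":["gripper","delta_pos","roll"]}

```bash
mkdir -p pics; cat > h.py <<'E'
import numpy as np, cv2
from plant import ctrl, get_image
def snap(n,f):
    d=get_image(n); cv2.imwrite('pics/'+f+'.png',d['image']); np.save('pics/'+f+'.npy',{k:v for k,v in d.items() if k!='image'},allow_pickle=True)
    return d
def ray(d,uv,z):
    K=np.array(d['camera_matrix']);R=cv2.Rodrigues(np.array(d['rvec'],float))[0];t=np.array(d['tvec'],float).ravel()
    c=-R.T@t; v=R.T@np.linalg.inv(K)@np.array([uv[0],uv[1],1.]); return c+v*(z-c[2])/v[2]
def load(f): return np.load('pics/'+f+'.npy',allow_pickle=True).item()
E
python3 - <<'E'
from h import *
a=snap('top','top0');b=snap('scene','scene0')
for n,d in(('top0',a),('scene0',b)):
    cv2.imwrite(f'pics/{n}b.png',cv2.resize(d['image'],(800,600),interpolation=cv2.INTER_CUBIC))
print(ctrl.observe())
E
```

```text
{'t': 0.1, 'qpos': array([ 1.1650915 ,  0.46938817, -0.04859103,  1.5335636 ,  0.02414855,
        1.14103087, -0.08234521]), 'joint_vel': array([-0.00107456, -0.00138032,  0.00119324, -0.00207811, -0.00271812,
        0.00061094,  0.0012807 ]), 'tau': array([-5.25117448e-04, -5.09171391e+01, -8.12197058e-02, -2.36829793e+01,
       -6.14152523e-02,  3.45112884e-02,  6.43215640e-05]), 'eef_pos': array([ 0.24816377, -0.62714092,  0.22159053]), 'tool_rot': array([-3.13979305e+00,  1.09595910e-04,  3.76805265e-01]), 'contact_force': array([-0.37651021,  0.73917226,  0.77063512]), 'moment': array([-0.03133748,  0.02051764, -0.01503581]), 'finger_force': 0.0, 'width': 0.08705022327622039}
```

View pics/top0b.png

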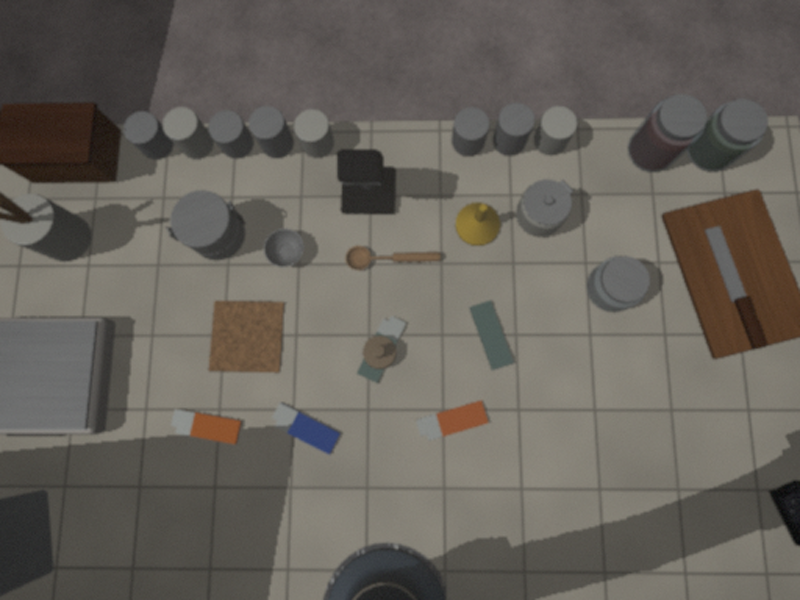

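View pics/scene0b.png

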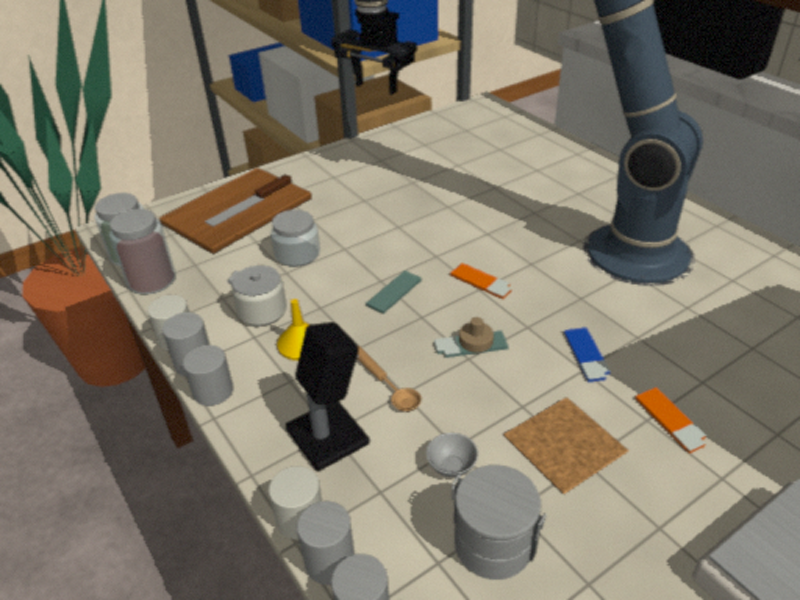

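The top view shows the plate with the weight at about (380,350), its frosted end up and to the right. The mat is at (247,336), the scanner foot at (368,190) and the blank at (492,335). Next I'll enlarge the work area.

```bash
python3 - <<'E'
import cv2
im=cv2.imread('pics/top0.png'); c=im[90:250,125:285] # x125..285,y90..250
cv2.imwrite('pics/c1.png',cv2.resize(cv2.convertScaleAbs(c,alpha=1.5),(600,600),interpolation=cv2.INTER_CUBIC))
E
```

```text
(no output)
```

View pics/c1.png

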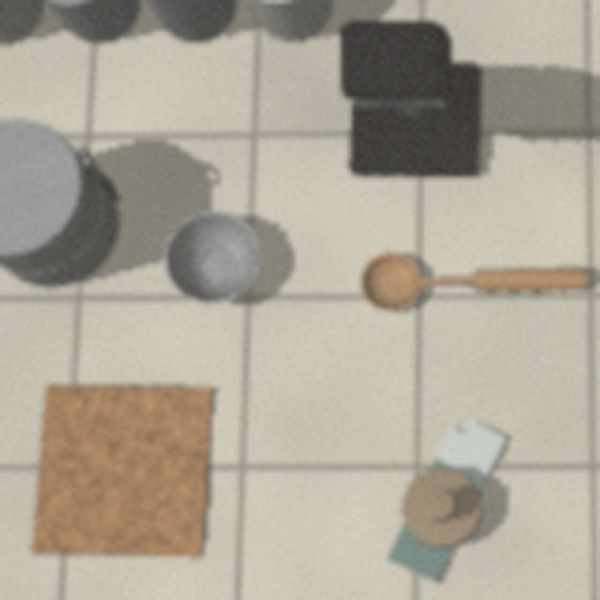

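The crop shows the weight disc at (441,507). The plate's clear-end corners are (389,560) and (441,581), its whole frosted corner is (510,437), and the notch is near (460,425). The scanner's foot front edge runs from (351,174) to (479,176). The mat corners are (47,384), (215,386), (204,556) and (33,553).

```bash
python3 - <<'E'
from h import *
d=load('top0'); s=load('scene0')
p=lambda u,v,z:ray(d,(125+u/3.75-.25,90+v/3.75-.25),z)
q=lambda u,v,z:ray(s,(u*.64,v*.64),z)
pr=lambda n,x:print(n,np.round(x,4))
for n,u,v,z in [('clrL',389,560,.008),('clrR',441,581,.008),('frR',510,437,.008),('disc',441,507,.03),('knobtop',432,500,.058),('m1',47,384,.005),('m2',215,386,.005),('m3',204,556,.005),('m4',33,553,.005),('sFL',351,174,.012),('sFR',479,176,.012),('sBR',482,63,.012),('katori',213,257,.032),('spoonL',362,282,.01),('spoonR',592,280,.01)]: pr(n,p(u,v,z))
pr('mat',np.mean([p(47,384,.005),p(215,386,.005),p(204,556,.005),p(33,553,.005)],0))
pr('scene disc/knobtop',[q(477,338,.025),q(477,321,.058)])
print(-cv2.Rodrigues(d['rvec'])[0].T@np.ravel(d['tvec']))
pr('scene foot L,front,R',[q(287,433,.012),q(322,466,.012),q(367,440,.012)])
E
```

```text
clrL [0.4244 0.0579 0.008 ]
clrR [0.4078 0.016  0.008 ]
frR [ 0.5237 -0.0393  0.008 ]
disc [0.4649 0.0151 0.03  ]
knobtop [0.4678 0.0203 0.058 ]
m1 [0.5694 0.3451 0.005 ]
m2 [0.5673 0.2048 0.005 ]
m3 [0.4278 0.2081 0.005 ]
m4 [0.4302 0.3478 0.005 ]
sFL [0.7475 0.0948 0.012 ]
sFR [ 0.7449 -0.0134  0.012 ]
sBR [ 0.8461 -0.0156  0.012 ]
katori [0.6702 0.2044 0.032 ]
spoonL [0.654  0.0839 0.01  ]
spoonR [ 0.6546 -0.1074  0.01  ]
mat [0.4987 0.2765 0.005 ]
scene disc/knobtop [[0.4687 0.0264 0.025 ]
 [0.4639 0.0186 0.058 ]]
[ 0.36574839 -0.05618586  1.13142066]
scene foot L,front,R [[0.848  0.0072 0.012 ]
 [0.8354 0.0975 0.012 ]
 [0.7521 0.096  0.012 ]]
```

Emit:
apply_moves(gripper=[0.087,0.087,0.087,0.087,0.087,0.087,0.087,0.087,0.087,0.087], delta_pos=[[0.026,0.03,0],[0.026,0.03,0],[0.026,0.03,0],[0.026,0.03,0],[0.026,0.03,0],[0.026,0.03,0],[0.026,0.03,0],[0.026,0.03,0],[0.026,0.03,0],[0.026,0.03,0]], roll=[-0.04,-0.04,-0.04,-0.04,-0.04,-0.04,-0.04,-0.04,-0.04,-0.04])

```text
t: 0.93
eef_pos: [0.5091, -0.3259, 0.2223]
tool_rot: [-3.141, 0.001, -0.025]
contact_force: [0.4, -0.3, 0.7]
width: 0.0867
finger_force: 0.0
```

Emit:
apply_moves(gripper=[0.087,0.087,0.087,0.087,0.087,0.087,0.087,0.087,0.087,0.087], delta_pos=[[-0.008,0.0345,-0.004],[-0.008,0.0345,-0.004],[-0.008,0.0345,-0.004],[-0.008,0.0345,-0.004],[-0.008,0.0345,-0.004],[-0.008,0.0345,-0.004],[-0.008,0.0345,-0.004],[-0.008,0.0345,-0.004],[0,0,0],[0,0,0]], roll=[-0.04,-0.04,-0.04,-0.04,-0.04,-0.04,-0.04,-0.04,-0.04,-0.04])

```text
t: 1.77
eef_pos: [0.4434, -0.0492, 0.1902]
tool_rot: [3.141, 0.001, -0.42]
contact_force: [0.5, -0.9, 0.3]
width: 0.0871
finger_force: 0.0
```

```bash
cat >> h.py <<'E'
from scipy.spatial.transform import Rotation as Ro
def wsnap(f):
    o=ctrl.observe(); d=snap('wrist',f); m=load(f); m['pos']=o['eef_pos']; m['rot']=o['tool_rot']; np.save('pics/'+f+'.npy',m,allow_pickle=True)
    cv2.imwrite('pics/'+f+'b.png',cv2.resize(cv2.convertScaleAbs(d['image'],alpha=1.4),(800,600),interpolation=cv2.INTER_CUBIC)); return m
def wray(m,uv,z): # uv in the 800x600 view
    T=np.eye(4);T[:3,:3]=Ro.from_euler('xyz',m['rot']).as_matrix();T[:3,3]=m['pos'];T=T@np.array(m['tool_from_camera'])
    v=T[:3,:3]@np.linalg.inv(m['camera_matrix'])@[uv[0]*.64,uv[1]*.64,1];c=T[:3,3];return c+v*(z-c[2])/v[2]
E
python3 - <<'E'
from h import *
m=wsnap('w1'); print(m['tool_from_camera'])
E
```

```text
[[ 7.33254523e-04 -9.68669289e-01 -2.48353119e-01  6.88560339e-02]
 [ 9.99999579e-01  8.47065249e-04 -3.51402382e-04 -3.12163584e-04]
 [ 5.50763992e-04 -2.48352756e-01  9.68669502e-01 -1.62128082e-01]
 [ 0.00000000e+00  0.00000000e+00  0.00000000e+00  1.00000000e+00]]
```

View pics/w1b.png

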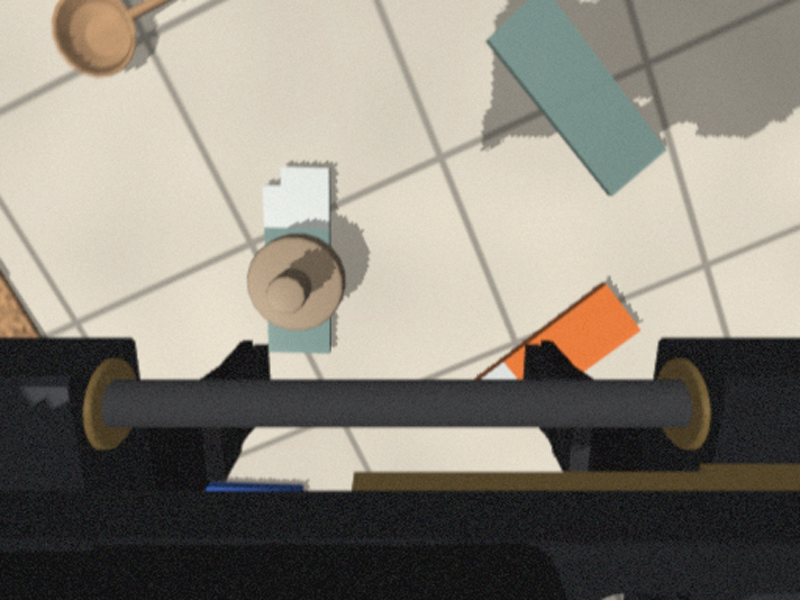

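The wrist view shows the knob top at (287,293) and the disc centre at (296,282). The plate corners are (329,167), (331,352) and (269,352), with the notch upper-left at (272,176). That is the frosted end's +y corner, as described.

```bash
python3 - <<'E'
from h import *
m=load('w1')
P=lambda n,u,v,z:(print(n,np.round(wray(m,(u,v),z),4)),wray(m,(u,v),z))[1]
P('knob',287,293,.058);P('disc',296,282,.03)
a=P('fr',329,167,.008);b=P('cr',331,352,.008);c=P('cl',269,352,.008)
x=(a-b)[:2];print(np.linalg.norm(x),np.arctan2(x[1],x[0]),np.linalg.norm(b-c),np.arctan2(*(c-b)[:2][::-1])-np.pi/2)
print('mid',(a+c)/2)
E
```

```text
knob [0.4662 0.0126 0.058 ]
disc [0.4665 0.0124 0.03  ]
fr [ 0.5243 -0.0365  0.008 ]
cr [0.4072 0.0188 0.008 ]
cl [0.4254 0.0597 0.008 ]
0.12950425364984125 -0.4410704406827443 0.04479677161727598 -0.41912741553519317
mid [0.47485724 0.01161595 0.008     ]
```

Emit:
apply_moves(gripper=[0.087,0.087,0.087,0.087,0.087,0.087,0.087,0.087,0.087], delta_pos=[[0.0115,0.031,0],[0.0115,0.031,0],[0,0,0],[0,0,-0.03],[0,0,-0.03],[0,0,-0.03],[0,0,-0.03],[0,0,-0.02],[0,0,-0.013]], roll=[0,0,0,0,0,0,0,0,0])

```text
t: 2.57
eef_pos: [0.4657, 0.0098, 0.0351]
tool_rot: [3.14, 0.004, -0.423]
contact_force: [-0.3, -0.2, -0.5]
width: 0.087
finger_force: 0.0
```

Emit:
apply_moves(gripper=[0.087,0.02,0.02,0.02,0.02,0.02,0.02,0.02,0.02,0.02], delta_pos=[[0,0,0],[0,0,0],[0,0,0],[0,0,0],[0,0,0],[0,0,0],[0,0,0],[0,0,0],[0,0,0],[0,0,0]], roll=[0,0,0,0,0,0,0,0,0,0])

```text
t: 3.4
eef_pos: [0.4674, 0.0104, 0.0377]
tool_rot: [3.142, -0.0, -0.423]
contact_force: [-0.8, -0.8, -0.2]
width: 0.0352
finger_force: 0.0
```

Still closing.

Emit:
apply_moves(gripper=[0.01,0.01,0.01,0.01,0.01,0.01,0.01,0.01], delta_pos=[[0,0,0],[0,0,0],[0,0,0],[0,0,0],[0,0,0],[0,0,0],[0,0,0],[0,0,0]], roll=[0,0,0,0,0,0,0,0])

```text
t: 4.07
eef_pos: [0.4676, 0.0105, 0.0376]
tool_rot: [-3.141, -0.0, -0.423]
contact_force: [1.0, 1.4, 0.5]
width: 0.0232
finger_force: 30.0
```

Emit:
apply_moves(gripper=[0.01,0.01,0.01,0.01,0.01,0.01,0.01], delta_pos=[[0,0,0.005],[0,0,0.01],[0,0,0.015],[0,0,0.02],[0,0,0.02],[0,0,0],[0,0,0]], roll=[0,0,0,0,0,0,0])

```text
t: 4.65
eef_pos: [0.4677, 0.01, 0.1085]
tool_rot: [-3.141, -0.002, -0.424]
contact_force: [-0.9, 0.2, -3.0]
width: 0.023
finger_force: 30.0
```

Emit:
apply_moves(gripper=[0.01,0.01,0.01,0.01,0.01,0.01,0.01,0.01,0.01,0.01], delta_pos=[[0.002,0.013,0],[0.003,0.027,0],[0.004,0.033,0],[0.004,0.033,0],[0.004,0.033,0],[0.004,0.033,0],[0.004,0.033,0],[0.003,0.03,0],[0.002,0.02,0],[0.001,0.0115,0]], roll=[0,0,0,0,0,0,0,0,0,0])

```text
t: 5.48
eef_pos: [0.4969, 0.28, 0.1058]
tool_rot: [3.14, 0.002, -0.419]
contact_force: [0.4, 0.2, -2.9]
width: 0.0232
finger_force: 30.0
```

Emit:
apply_moves(gripper=[0.01,0.01,0.01,0.01,0.01,0.01,0.01,0.01,0.01,0.01], delta_pos=[[0,0,0],[0,0,-0.02],[0,0,-0.02],[0,0,-0.015],[0,0,-0.008],[0,0,-0.004],[0,0,-0.002],[0,0,-0.002],[0,0,0],[0,0,0]], roll=[0,0,0,0,0,0,0,0,0,0])

```text
t: 6.32
eef_pos: [0.4989, 0.277, 0.0372]
tool_rot: [-3.141, -0.001, -0.423]
contact_force: [-0.3, -0.5, -2.6]
width: 0.0231
finger_force: 30.0
```

Emit:
apply_moves(gripper=[0.01,0.01,0.01,0.01,0.01], delta_pos=[[0,0,-0.001],[0,0,-0.001],[0,0,-0.001],[0,0,0],[0,0,0]], roll=[0,0,0,0,0])

```text
t: 6.73
eef_pos: [0.4988, 0.2773, 0.0346]
tool_rot: [-3.141, -0.001, -0.423]
contact_force: [-1.1, -0.3, 5.0]
width: 0.0233
finger_force: 30.0
```

Contact with the mat is felt (force z +5), so I'll open, rise and look.

Emit:
apply_moves(gripper=[0.087,0.087,0.087,0.087,0.087,0.087,0.087,0.087,0.087,0.087], delta_pos=[[0,0,0],[0,0,0],[0,0,0],[0,0,0],[0,0,0],[0,0,0],[0,0,0],[0,0,0],[0,0,0],[0,0,0]], roll=[0,0,0,0,0,0,0,0,0,0])

```text
t: 7.57
eef_pos: [0.4984, 0.2768, 0.0336]
tool_rot: [3.142, -0.0, -0.423]
contact_force: [0.8, -0.0, 0.3]
width: 0.0813
finger_force: 0.0
```

Emit:
apply_moves(gripper=[0.087,0.087,0.087,0.087,0.087,0.087,0.087,0.087], delta_pos=[[0,0,0.01],[0,0,0.02],[0,0,0.03],[0,0,0.03],[0,0,0.03],[0,0,0.03],[0,0,0],[0,0,0]], roll=[0,0,0,0,0,0,0,0])

```text
t: 8.23
eef_pos: [0.4995, 0.2775, 0.1864]
tool_rot: [-3.137, -0.003, -0.423]
contact_force: [-0.2, -0.0, -1.1]
width: 0.0871
finger_force: 0.0
```

Emit:
apply_moves(gripper=[0.087,0.087,0.087,0.087,0.087,0.087,0.087,0.087,0.087,0.087], delta_pos=[[-0.005,-0.03,0],[-0.006,-0.03,0],[-0.006,-0.03,0],[-0.006,-0.03,0],[-0.006,-0.03,0],[-0.006,-0.03,0],[-0.006,-0.03,0],[-0.006,-0.03,0],[0,0,0],[0,0,0]], roll=[0,0,0,0,0,0,0,0,0,0])

```text
t: 9.07
eef_pos: [0.4503, 0.0351, 0.1828]
tool_rot: [3.14, 0.002, -0.427]
contact_force: [0.6, -0.3, -0.8]
width: 0.0874
finger_force: 0.0
```

```bash
python3 - <<'E'
from h import *
wsnap('w2'); d=snap('top','top2')
import glob
c=cv2.resize(cv2.convertScaleAbs(d['image'][170:260,125:285],alpha=1.5),(800,450),interpolation=cv2.INTER_CUBIC);cv2.imwrite('pics/c2.png',c)
E
```

```text
(no output)
```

View pics/w2b.png

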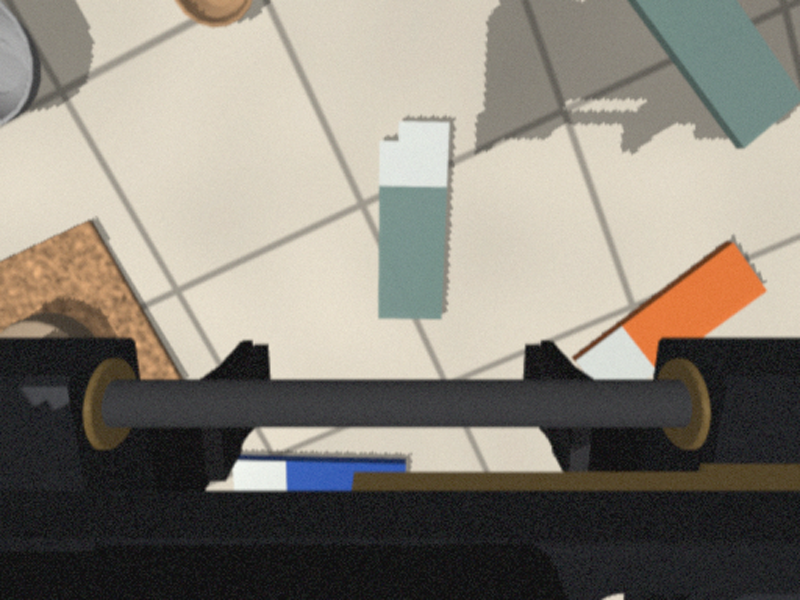

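View pics/c2.png

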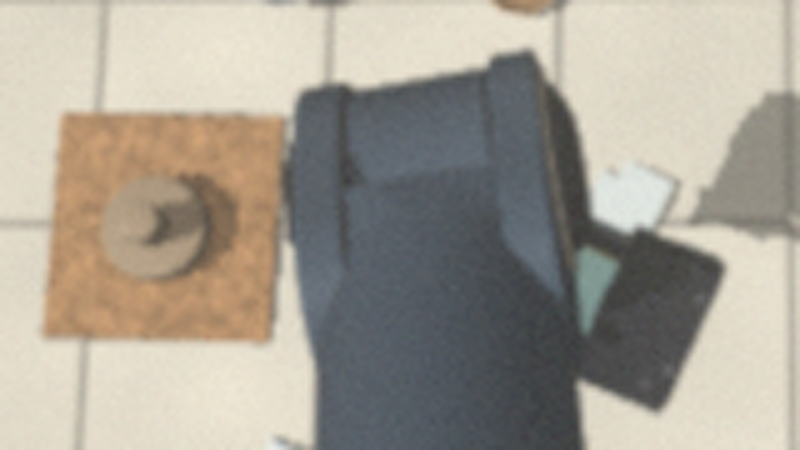

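The weight stands upright, well inside the mat. In the wrist view the plate corners are (451,122), (443,319) and (379,318). The frosted edge is at row 186 and the notch is upper left.

```bash
python3 - <<'E'
from h import *
m=load('w2')
P=lambda n,u,v,z:(print(n,np.round(wray(m,(u,v),z),4)),wray(m,(u,v),z))[1]
a=P('fr',450,122,.008);b=P('cr',442,319,.008);c=P('cl',379,318,.008);e=P('nl',379,139,.008)
f=P('ftl',400,119,.008)
for x in((a-b),(e-c)): print(np.linalg.norm(x),np.arctan2(x[1],x[0]))
print(np.linalg.norm(b-c),np.arctan2(*(c-b)[:2][::-1])-np.pi/2)
mid=(a+c)/2;print('mid',mid,m['pos'],m['rot']); print(ctrl.observe()['eef_pos'])
E
```

```text
fr [ 0.5237 -0.0354  0.008 ]
cr [0.4064 0.0202 0.008 ]
cl [0.4252 0.0598 0.008 ]
nl [0.533  0.0097 0.008 ]
ftl [ 0.5384 -0.0074  0.008 ]
0.12983679763658024 -0.4425795758772995
0.11883446942434525 -0.4348140016948822
0.04377990505706578 -0.44322018691521503
mid [0.4744552  0.01218222 0.008     ] [0.45026349 0.03511966 0.18275448] [ 3.14020158e+00  1.68847770e-03 -4.27126836e-01]
[0.45108365 0.03761158 0.18306855]
```

Emit:
apply_moves(gripper=[0.087,0.087,0.087,0.087,0.087,0.087,0.087,0.087,0.087,0.087], delta_pos=[[0.018,-0.023,0],[0,0,-0.01],[0,0,-0.035],[0,0,-0.035],[0,0,-0.035],[0,0,-0.03],[0,0,-0.02],[0,0,-0.008],[0,0,0],[0,0,0]], roll=[-0.015,0,0,0,0,0,0,0,0,0])

```text
t: 10.0
eef_pos: [0.4699, 0.0147, 0.0107]
tool_rot: [-3.141, 0.0, -0.437]
contact_force: [-0.3, -0.8, -0.0]
width: 0.0872
finger_force: 0.0
```

Emit:
apply_moves(gripper=[0.087,0.087,0.087,0.02,0.02,0.02,0.02,0.02,0.02,0.02], delta_pos=[[0,0,-0.005],[0,0,-0.004],[0,0,0],[0,0,0],[0,0,0],[0,0,0],[0,0,0],[0,0,0],[0,0,0],[0,0,0]], roll=[0,0,0,0,0,0,0,0,0,0])

```text
t: 10.83
eef_pos: [0.4694, 0.0138, 0.0016]
tool_rot: [3.142, -0.0, -0.438]
contact_force: [-0.1, 0.3, 0.2]
width: 0.0485
finger_force: 0.0
```

Emit:
apply_moves(gripper=[0.02,0.02,0.02,0.02,0.02,0.02], delta_pos=[[0,0,0],[0,0,0],[0,0,0],[0,0,0],[0,0,0],[0,0,0]], roll=[0,0,0,0,0,0])

```text
t: 11.33
eef_pos: [0.4694, 0.0139, 0.0016]
tool_rot: [3.142, -0.0, -0.438]
contact_force: [0.3, 0.1, 0.3]
width: 0.0435
finger_force: 30.0
```

Emit:
apply_moves(gripper=[0.02,0.02,0.02,0.02,0.02,0.02,0.02,0.02,0.02], delta_pos=[[0,0,0.004],[0,0,0.008],[0,0,0.015],[0,0,0.02],[0,0,0.025],[0,0,0.025],[0,0,0.015],[0,0,0.005],[0,0,0]], roll=[0,0,0,0,0,0,0,0,0])

```text
t: 12.08
eef_pos: [0.4703, 0.0139, 0.1201]
tool_rot: [-3.14, -0.003, -0.438]
contact_force: [0.4, -1.1, -0.9]
width: 0.0434
finger_force: 30.0
```

Emit:
apply_moves(gripper=[0.02,0.02,0.02,0.02,0.02,0.02,0.02,0.02,0.02,0.02], delta_pos=[[0.01,0.002,0],[0.018,0.003,0],[0.022,0.004,0],[0.024,0.004,0],[0.024,0.004,0],[0.022,0.004,0],[0.018,0.004,0],[0.0125,0.002,0],[0.008,0.001,0],[0.003,0.001,0]], roll=[0.02,0.04,0.05,0.06,0.06,0.06,0.05,0.04,0.03,0.01])

```text
t: 12.92
eef_pos: [0.6317, 0.0431, 0.1162]
tool_rot: [3.142, 0.002, -0.017]
contact_force: [0.3, 0.3, -0.9]
width: 0.0437
finger_force: 30.0
```

Emit:
apply_moves(gripper=[0.02,0.02,0.02,0.02,0.02,0.02], delta_pos=[[0,0,0],[0,0,0],[0,0,0],[0,0,0],[0,0,0],[0,0,0]], roll=[0,0,0,0,0,0])

```text
t: 13.42
eef_pos: [0.6307, 0.0428, 0.1188]
tool_rot: [3.141, -0.0, -0.018]
contact_force: [0.4, -0.2, -0.4]
width: 0.0435
finger_force: 30.0
```

```bash
python3 - <<'E'
from h import *
wsnap('w3'); d=snap('scene','scene3'); t=snap('top','top3')
cv2.imwrite('pics/s3.png',cv2.resize(cv2.convertScaleAbs(d['image'][170:320,150:350],alpha=1.5),(800,600),interpolation=cv2.INTER_CUBIC))
cv2.imwrite('pics/t3.png',cv2.resize(cv2.convertScaleAbs(t['image'][90:210,165:325],alpha=1.7),(800,600),interpolation=cv2.INTER_CUBIC))
E
```

```text
(no output)
```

View pics/w3b.png

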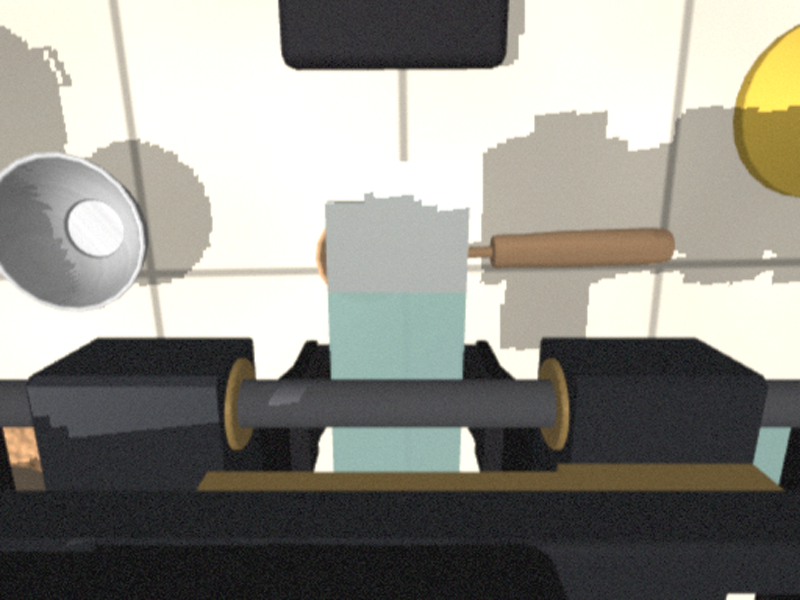

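View pics/s3.png

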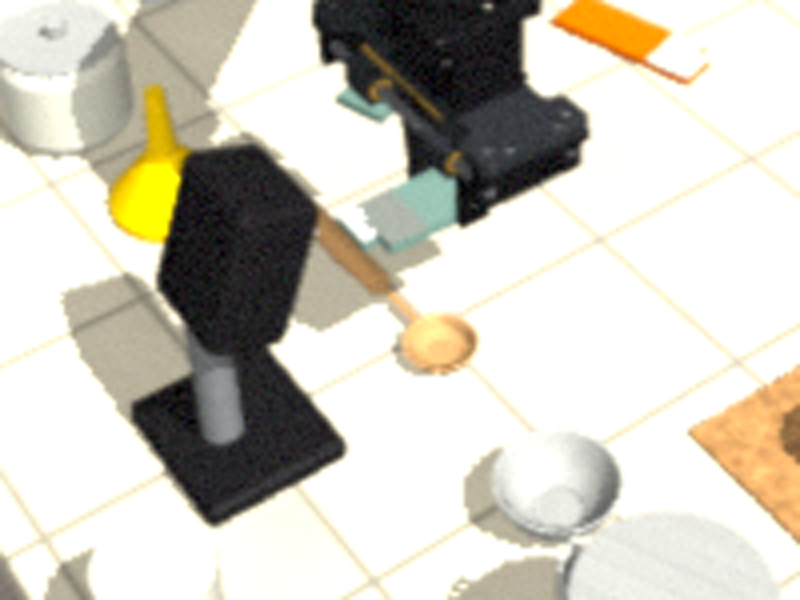

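The plate is held level with the frosted end facing the scanner. The frost boundary runs from (329,292) to (467,292). The far part is blown out, so I'll recheck with a crop without added gain.

```bash
python3 - <<'E'
from h import *
m=load('w3'); print(m['pos'],m['rot'])
P=lambda n,u,v,z:print(n,np.round(wray(m,(u,v),z),4))
P('bL',329,292,.125);P('bR',467,292,.125);P('footL',283,64,.012);P('footR',507,67,.012)
im=cv2.imread('pics/w3.png')[60:260,170:340].astype(float)
im=np.clip((im/255)**2.5*255,0,255).astype('uint8')
cv2.imwrite('pics/w3c.png',cv2.resize(im,(510,600),interpolation=cv2.INTER_CUBIC))
E
```

```text
[0.63068828 0.04283506 0.1188086 ] [ 3.14145435e+00 -2.26973673e-04 -1.82138168e-02]
bL [0.6616 0.0634 0.125 ]
bR [0.6608 0.0196 0.125 ]
footL [0.7495 0.0961 0.012 ]
footR [ 0.7463 -0.0138  0.012 ]
```

View pics/w3c.png

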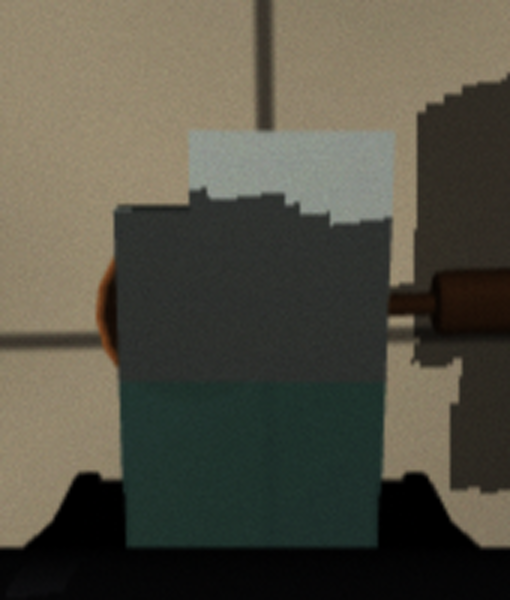

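```bash
python3 - <<'E'
from h import *
m=load('w3')
s=lambda u,v:((u/3+170)*1.5625,(v/3+60)*1.5625)
for n,u,v in(('endL',190,130),('endR',395,130),('nL',116,207),('bL',119,381),('bR',386,381),('lowL',126,545),('lowR',378,545)): print(n,np.round(wray(m,s(u,v),.125),4))
E
```

```text
endL [0.7013 0.0508 0.125 ]
endR [0.7008 0.019  0.125 ]
nL [0.6898 0.0629 0.125 ]
bL [0.6615 0.0638 0.125 ]
bR [0.6607 0.0197 0.125 ]
lowL [0.6323 0.0641 0.125 ]
lowR [0.6316 0.0206 0.125 ]
```

The frosted part measures 40.0 mm long and 44 mm wide at z 0.125, so the plate is level at the right height. The label is within about 1.5 mm of the reading spot, so I'll trim slightly, settle and hand in.

Emit:
apply_moves(gripper=[0.02,0.02,0.02,0.02,0.02,0.02,0.02,0.02], delta_pos=[[0.001,0.001,0],[0,0,0],[0,0,0],[0,0,0],[0,0,0],[0,0,0],[0,0,0],[0,0,0]], roll=[-0.006,0,0,0,0,0,0,0])

```text
t: 14.23
eef_pos: [0.6319, 0.0438, 0.1186]
tool_rot: [3.141, 0.0, -0.024]
contact_force: [-0.7, -0.5, -0.6]
width: 0.0436
finger_force: 30.0
```

```bash
python3 - <<'E'
from h import *
o=ctrl.observe();print(o['eef_pos'],o['tool_rot'],o['width'],o['finger_force']);print(ctrl.job_done())
E
```

```text
[0.63188973 0.04382133 0.11855366] [ 3.14149751e+00  1.55854204e-05 -2.42327777e-02] 0.04356205742969243 29.998323619365692
the job is handed in; nothing more can be done
None
```

The job is handed in at about 14 s: the weight stands upright in the middle of the cork mat, and the plate is held level by its clear glass, label up and frosted end facing the scanner, with the label within about 2 mm of my estimate of the reading spot.

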